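# Hold a gas-bottle balance level with its spring tare slide

## Robot

A 6-joint arm with a two-finger parallel gripper is mounted at the origin on the work surface. World frame = base frame: x ahead of the robot, y to its left, z up, the work surface at z = 0. Lengths are in m, angles in degrees, forces in N, time in s.
With the tool pointing down it reaches from about 0.325 to 1 m from the base axis. Payload 5.1 kg.
Tool frame: the origin (TCP) lies at the very end of the fingers, on their centre line; the grasp point (between the pads) lies 19 mm behind it; z points along the fingers, y is the line along which they close (so a half turn about z gives the same grasp; the last joint's range is limited). The gripper opens to 85 mm and grips with 20 to 120 N. Pads are 22 mm wide; open, the fingers measure 114 mm over their backs; the gripper's body (76 mm by 85 mm) begins 54 mm behind the grasp point. The pads swing forward as they close: fully open they stand 13 mm farther back than shut.
Start: joints at [-68.847, 7.093, 94.555, -0, 78.352, -4.733], TCP at [0.284, -0.585, 0.231] pointing down, gripper open.
Joint ranges: [-149.61, 149.61], [-58.7, 133.49], [1.44, 155.28], [-77.14, 257.14], [18.33, 153.61], [-166.67, 166.67]. Speed limits (degrees/s): [147.25, 147.25, 180, 180, 180, 180].

## Interface

Orientations are given as [roll, pitch, yaw] about the fixed x, y, z axes, in that order (R = Rz(yaw) Ry(pitch) Rx(roll)).
In Python, from cell import env gives the robot as it stands. Calls block until the motion is done:
- env.movep(position, orientation): joint-space move of the TCP to a pose.
- env.move_l(position, attitude=None, rate=0.15, f_stop=None): straight line of the TCP; attitude=None keeps the orientation; rate is the mean speed in m/s. With f_stop (N) it stops when the force on the tool has changed by that much, and returns True; else False.
- env.set_joints(angles): joint-space move.
- env.move_gripper(opening): finger opening in m; the grip force is fixed at half the most; returns when the fingers have stopped.
- env.dwell(seconds).
- env.ik(position, orientation): joint angles nearest the present ones, or None.
- env.get_state(): the state.
- env.camera(name): name is "side" or "top" or "wrist"; returns a dict with "color" (420x560x3 uint8, blue, green, red), "vertical_fov" (degrees; the focal length in pixels is half the picture's height over the tangent of half this angle, whatever the lens; pixels are square), "cx", "cy" (the principal point, pixels), "extrinsics" (4x4, takes a point from camera to world coordinates). Camera axes: x right, y down, z forward; pixel columns grow to the right and rows downward; lengths in m; the calibration is good to about 2 mm. A picture is of the moment at which its call begins. There is no depth.
A pose or a line that the arm cannot do raises env.PlanningError and nothing moves.
- env.job_done(): hands the job in; it is judged then, once.
The state is a dict: "clock": time; "joints": joint angles; "qvel": joint speeds; "joint_efforts": joint torques, N m; "ee_pos": TCP position; "tcp_rot": TCP orientation; "wrist_force": force on the tool from outside, world axes, zero at the start; "moment": the same for the moment, N m; "width": finger opening in m; "grip_force": force on a finger pad.
Only numpy, scipy, OpenCV 4.12 (cv2) and the standard library are available. Lean on these libraries where they do the work, as an engineer would, in place of code of your own. Each camera call takes 0.05 s, during which the arm holds its last target. There are 200 camera calls.

## Task

Null the balance so that the tare scale can be read: take the spring-loaded tare slide, draw it to the right until the beam floats level, calm the swing by working the slide, and hold the slide so that the pointer stays inside the green zone for at least 8 seconds; finish while still holding it there. Do not let the beam swing over onto its right-hand rest, never touch the beam or the bottles on it, and leave the other things on the bench where they are.

Things in the scene. Friction and masses are not known exactly. Their poses are not given: they have to be found in the camera images.
- comparator: Equal-arm balance fixed to the bench. Grey base 270 mm (x) by 470 mm (y), 25 mm high; origin under its centre, x away from the robot when unturned, y left, z up (the 'balance frame'). A forked column at x = +60 mm carries the beam; the tare slide runs along the front edge at x = -90 mm. A wire and a soft spring (40 N/m nominal) in the brass tube join slide and beam.
- beam_tilt (a joint): Tilt of the beam, rad: 0 = level, pointer on the middle of the green zone, which spans -0.06 to +0.06. Negative: left (sample) end down, pointer left. Free between -0.22 (left rest, as at the start) and +0.22 (right rest). With the slide held still it swings, period 4.0 s, dying out over some 25 s, about a balance angle that shifts +0.020 rad per mm of slide.
- tare_stretch (a joint): Stretch of the tare spring in m, 0 (slack, slide home at the left) to 0.125. It equals the slide's way to the right of its home minus (tilt + 0.22) / 22. The torque on the beam, N m, is 1.82 x stretch in m; it lifts the sample end. The stretch that levels the beam depends on the unknown gas in the sample bottle: 0.02 to 0.10 m. The spring pulls the slide left with 40 N per m of stretch.
- tare_slide: The spring-loaded tare slide: steel carriage 44 x 46 x 11 mm with an upright black grip block, 26 mm (x) by 22 mm (y) by 42 mm tall, white line across it; origin under the carriage, 38 mm above the bench, 53 mm below the top of the grip. Axes as the balance frame. It runs freely along the rail, to the right (balance frame -y) against the spring, and slips back when let go. Mass 0.12 kg.
- tare_grip (a point): Point to grasp on the slide's grip block, on its vertical axis, 74 mm above the bench, 17 mm below the block's top. Grasp from above, fingers closing along the rail (balance frame y) on the faces 22 mm apart. At least 25 mm free beside it; the beam and bottles are 120 mm or more behind it.
- beam: Aluminium balance beam, 350 mm long along its y, ring cradles at its ends, with the upright pointer. Origin on its pivot, 200 mm above the bench, x = +60 mm in the balance frame; x along the pivot, y to the left end, z along the pointer. Low-friction pivot; moment of inertia with both bottles 0.039 kg m2 nominal; restoring stiffness with the slide held still 0.095 N m/rad.
- pointer_tip (a point): Tip of the beam's red-tipped pointer, which stands up 180 mm from the pivot. It moves 1.8 mm per 0.01 rad, to the right (balance frame -y) for positive tilt.
- dial_zero (a point): Fixed point that the pointer tip covers when the beam is level: above the middle of the green zone of the dial, 380 mm above the bench.
- sample_bottle: Steel sampling bottle with an orange band, 50 mm across and 105 mm long, upright in the ring cradle on the left beam end, 200 mm from the pivot; nominal 0.46 kg, 8 % less to 6 % more. Origin at its centre of mass, on the beam's axis.
- tare_bottle: The same kind of bottle with a blue band, in the cradle on the right beam end, 200 mm from the pivot; mass 0.40 kg. Origin at its centre of mass.
- spare_bottle: Bystander: spare steel sampling bottle with a green band standing on the bench, 50 mm across, 125 mm tall; origin under it.
- ferrule_jar: Bystander: jar with a blue cap, 60 mm across, 80 mm tall; origin under it.
- septa_tray: Bystander: blue three-part tray 120 x 160 x 35 mm; origin under it.
- vial_can: Bystander: can with a yellow label, 66 mm across, 110 mm tall; origin under it.

How it is judged (in metres and radians):
On the way:
1. the slide is held so that the pointer stays in the green zone for 8 s (value of joint beam_tilt between -0.06 and 0.06 rad and contact force between the fingers and tare_slide above 0.3 N), for 8 s.
At the end, for the whole second after the job is handed in: The fingers hold the slide (contact force above 0.3 N) and the beam floats within 0.06 rad of level, pointer in the green zone, moving slower than 0.08 rad/s (all of step 1 and velocity of joint beam_tilt between -0.08 and 0.08 rad/s); the arm keeps its last pose, push and grip.
It fails at once if the beam swings over onto its right-hand rest (tilt above 0.2 rad) (value of joint beam_tilt above 0.2 rad).
It fails at once if the robot touches the beam or a bottle on it (contact force between any of the arm, the fingers and beam above 0.3 N).
It fails at once if another thing on the bench is displaced by more than 30 mm (distance of any of spare_bottle, ferrule_jar, septa_tray, vial_can from where it was at the start of the episode above 0.03 m).
It also fails if it takes over 58 s, if anything falls off the work surface, if the arm or the gripper's body presses on something with over 40 N, if the wrist force passes 120 N, or if a joint passes its speed limit or range.

## Working session

There is one attempt and no reset: what is moved stays moved. The work goes in short steps, each a Python script; the robot and the scene stay as the last script left them, time stands still between calls to the robot, and variables do not carry over. Pictures are saved under pics/ and viewed, at most 10 in all, crops included, and the job is handed in when it is done.

```bash
ls; mkdir -p pics; python3 - <<'E'
from cell import env
import cv2,numpy as np
np.set_printoptions(precision=4,suppress=True)
for n in ["side","top","wrist"]:
    c=env.camera(n); cv2.imwrite(f"pics/{n}0.png",c["color"]); print(n,c["vertical_fov"],c["cx"],c["cy"]);print(np.array(c["extrinsics"]))
s=env.get_state();print(s)
E
```

```text
pics
side 57.92611519467131 284.53304576815407 205.9466816895371
[[-0.9982 -0.0288  0.0528  0.5348]
 [-0.0599  0.5449 -0.8364  1.0039]
 [-0.0047 -0.838  -0.5456  0.9073]
 [ 0.      0.      0.      1.    ]]
top 47.5439812563629 275.3201835829181 214.50563536009005
[[-0.0262 -0.982   0.1872  0.2724]
 [-0.9997  0.0261 -0.0027 -0.0285]
 [-0.0023 -0.1872 -0.9823  1.8097]
 [ 0.      0.      0.      1.    ]]
wrist 70.79315875244421 276.1190218698263 210.33369453761532
[[ 0.4355 -0.8602 -0.2653  0.3509]
 [-0.9002 -0.4168 -0.1264 -0.5515]
 [-0.0019  0.2939 -0.9558  0.3725]
 [ 0.      0.      0.      1.    ]]
{'clock': 0.15, 'joints': array([-68.8481,   7.1263,  94.6179,   0.0012,  78.3529,  -4.7346]), 'qvel': array([ 0.0941,  0.1017, -0.1892, -0.0055,  0.0588,  0.04  ]), 'joint_efforts': array([ -0.0005, -42.4232, -36.6012,  -0.    ,   0.0047,  -0.    ]), 'ee_pos': array([ 0.2836, -0.5843,  0.2303]), 'tcp_rot': array([-179.9033,   -0.0092,   25.8863]), 'wrist_force': array([-0.0747, -0.3635,  0.8624]), 'moment': array([-0.0508, -0.0327, -0.0577]), 'grip_force': 0.0, 'width': 0.0852896965669564}
```

View pics/side0.png

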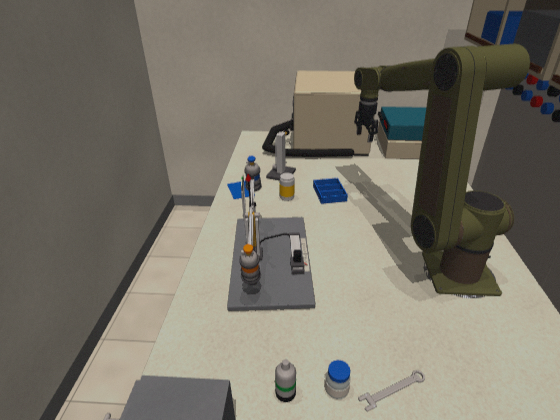

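View pics/top0.png

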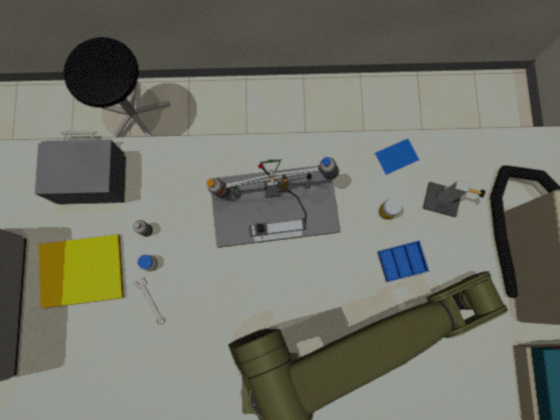

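The side view shows the balance with its grip block near (297,256). In the top view the block is near (262,229), with base corners near (217,247) and (340,234) and the red pointer tip near (262,166). I'll zoom in on both.

```bash
python3 - <<'E'
import cv2,numpy as np
t=cv2.imread("pics/top0.png")[145:255,200:350]; s=cv2.imread("pics/side0.png")[150:310,220:330]
a=cv2.resize(t,None,fx=5,fy=5,interpolation=cv2.INTER_CUBIC)
b=cv2.resize(s[60:150,20:100],None,fx=6,fy=6,interpolation=cv2.INTER_CUBIC)
cv2.imwrite("pics/tz.png",a);cv2.imwrite("pics/sz.png",b)
E
```

```text
(no output)
```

View pics/tz.png

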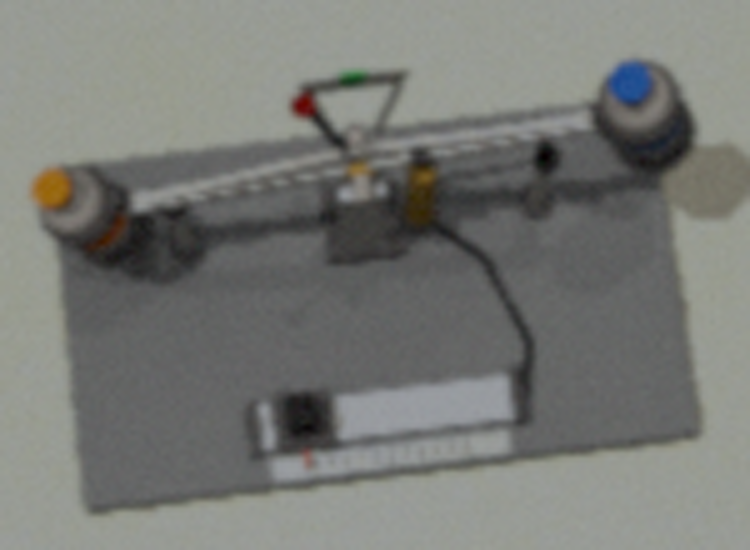

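View pics/sz.png

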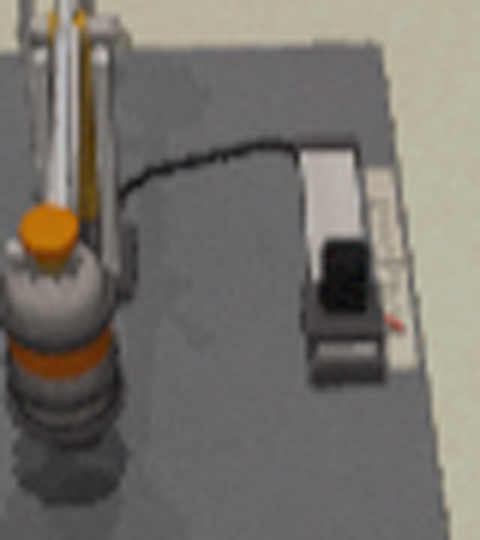

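The top crop shows the block top near (261,227.4), clean base edges and the red tip near (260.5,165.5). The side crop shows the block silhouette around (297,257). Next I'll triangulate.

```bash
cat > h.py <<'E'
from cell import env
import cv2,numpy as np
np.set_printoptions(precision=4,suppress=True)
def ray(c,u,v):
    f=c["color"].shape[0]/2/np.tan(np.radians(c["vertical_fov"]/2)); E=np.array(c["extrinsics"])
    d=E[:3,:3]@np.array([(u-c["cx"])/f,(v-c["cy"])/f,1]); return E[:3,3],d/np.linalg.norm(d)
def plane(c,u,v,z):
    o,d=ray(c,u,v); return o+d*(z-o[2])/d[2]
def tri(rs):
    A=[np.eye(3)-np.outer(d,d) for o,d in rs]
    p=np.linalg.solve(sum(A),sum(a@o for a,(o,d) in zip(A,rs)))
    return p,max(np.linalg.norm(a@(p-o)) for a,(o,d) in zip(A,rs))
def proj(c,P):
    f=c["color"].shape[0]/2/np.tan(np.radians(c["vertical_fov"]/2)); E=np.array(c["extrinsics"])
    q=(np.atleast_2d(P)-E[:3,3])@E[:3,:3]; return f*q[:,:2]/q[:,2:]+[c["cx"],c["cy"]]
def red(c,box):
    x0,y0,x1,y1=box; b,g,r=[a.astype(float) for a in cv2.split(c["color"][y0:y1,x0:x1])]
    w=np.clip(r-1.0*np.maximum(g,b)-35,0,None)*(r>1.8*g)
    n,l,st,ce=cv2.connectedComponentsWithStats((w>0).astype(np.uint8))
    if n<2: return None
    k=1+np.argmax([w[l==i].sum() for i in range(1,n)]); w=w*(l==k); Y,X=np.indices(w.shape)
    return np.array([(w*X).sum()/w.sum()+x0,(w*Y).sum()/w.sum()+y0]),int((l==k).sum())
E
python3 - <<'E'
from h import *
t=env.camera("top");s=env.camera("side")
# base: front edge & left/right edges of the grey plate, z=.025
z=lambda x,y:((x+.5)/5-.5+200,(y+.5)/5-.5+145)
fl,fr,br,bl=[plane(t,*z(*q),.025) for q in [(90,510),(700,433),(668,180),(60,250)]]
print("fl,fr",fl,fr,"len",np.linalg.norm(fl-fr)); d=fl-fr; print("yaw front",np.degrees(np.arctan2(-d[0],d[1])))
for a,b in[(fl,bl),(fr,br)]: e=b-a; print("yaw side",np.degrees(np.arctan2(e[1],e[0])))
print("red top",red(t,(245,150,290,185)),"side",red(s,(235,190,275,250)))
for n,c,(x0,y0,x1,y1) in[("top",t,(252,218,272,240)),("side",s,(286,242,308,268))]:
    g=c["color"][y0:y1,x0:x1].max(2); m=(g<48).astype(np.uint8)
    k,l,st,ce=cv2.connectedComponentsWithStats(m); i=1+np.argmax(st[1:,4]); print(n,st[i]+[x0,y0,0,0,0],ce[i]+[x0,y0])
    if n=="top": pt=ce[i]+[x0,y0]
    else: ps=ce[i]+[x0,y0]
print("block",tri([ray(t,*pt),ray(s,*ps)]))
yb=d/np.linalg.norm(d); xb=np.array([yb[1],-yb[0],0]); O=(fl+fr)/2+.135*xb; O[2]=0
print("O",O,"grip y/x in bal", [(plane(t,*pt,.08)-O)@v for v in(xb,yb)])
E
```

```text
fl,fr [0.4954 0.187  0.025 ] [ 0.5417 -0.2749  0.025 ] len 0.4641872993455127
yaw front 5.733930234242266
yaw side 6.3290300758725015
yaw side 4.199260320466233
red top (array([260.4295, 165.7045]), 14) side (array([252.    , 248.3919]), 2)
top [257 224   8   9  58] [260.3103 227.7069]
side [293 251   9  12  85] [296.8941 256.3529]
block (array([0.5561, 0.0236, 0.0663]), np.float64(0.00028542006406755306))
O [ 0.6529 -0.0304  0.    ] grip y/x in bal [np.float64(-0.09289361023409717), np.float64(0.06323954046455908)]
```

```bash
python3 - <<'E'
from h import *
B=5.5; R=[180,0,B]; P=np.array([.5561,.0236])
env.movep([.42,-.25,.25],[180,0,B])
yb=np.array([-np.sin(np.radians(B)),np.cos(np.radians(B))])
ims=[]
for i,k in enumerate([-.05,.05]):
    p=P-[.03,0]+k*yb
    env.movep([*p,.20],R); c=env.camera("wrist"); cv2.imwrite(f"pics/w{i}.png",c["color"]); ims.append(c["color"])
    np.save(f"w{i}.npy",c,allow_pickle=True)
s=env.get_state();print(s["clock"],s["joints"],s["ee_pos"],s["tcp_rot"])
cv2.imwrite("pics/ww.png",cv2.resize(np.hstack(ims),(800,300)))
t=env.camera("top"); sd=env.camera("side"); print("red",red(t,(245,150,290,185)))
xb=np.array([yb[1],-yb[0]]); O=np.array([.6529,-.0304])
for th in(-.22,0,.22):
    q=np.r_[O+.06*xb-.18*np.sin(th)*yb,.2+.18*np.cos(th)]; print(th,q,proj(t,q),proj(sd,q))
E
```

```text
3.1917 [  2.0748  -7.486  112.1109  -0.0303  75.3279  86.6467] [0.5215 0.0724 0.2004] [179.968   -0.0454   5.4358]
red (array([260.4168, 165.6998]), 14)
-0.22 [0.7089 0.0145 0.3757] [[258.9654 163.6317]] [[246.8227 172.7219]]
0 [ 0.7126 -0.0246  0.38  ] [[271.4261 161.74  ]] [[247.3471 165.3862]]
0.22 [ 0.7164 -0.0637  0.3757] [[283.9018 160.6709]] [[248.0031 160.9295]]
```

View pics/ww.png

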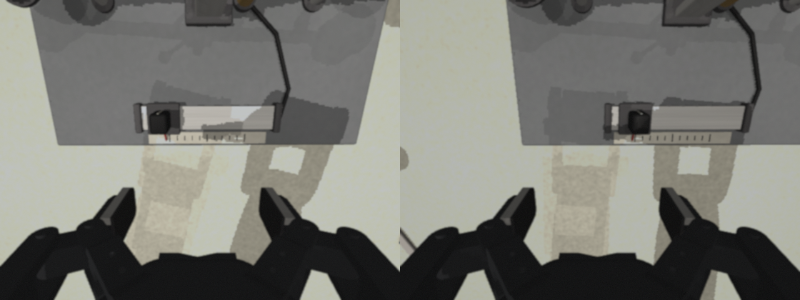

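Both wrist views show the front edge of the base horizontal, so the yaw of about 5.5° is right. The black block sits at full-resolution pixels of about (222,168) and (334,169).

```bash
python3 - <<'E'
from h import *
z=[]
for i,(x,y) in enumerate([(222,168),(334,169)]):
    c=np.load(f"w{i}.npy",allow_pickle=True).item(); cr=c["color"][y-25:y+25,x-30:x+30]
    z.append(cv2.resize(cr,None,fx=6,fy=6,interpolation=cv2.INTER_CUBIC))
    m=(cr.max(2)<40).astype(np.uint8); k,l,st,ce=cv2.connectedComponentsWithStats(m); j=1+np.argmax(st[1:,4]); print(st[j]+[x-30,y-25,0,0,0],ce[j]+[x-30,y-25])
    f=c["color"]; g=cv2.GaussianBlur(f,(3,3),0)
cv2.imwrite("pics/wz.png",np.hstack(z))
E
```

```text
[210 154  30  33 793] [224.71   171.1059]
[316 154  34  34 827] [333.2104 171.9045]
```

View pics/wz.png

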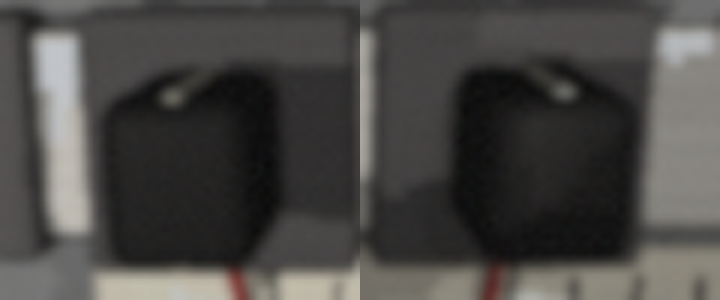

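```bash
python3 - <<'E'
from h import *
q=[[(110,105),(238,100),(238,262),(112,262)],[(140,100),(275,105),(273,262),(138,262)]]
pts=[]
for i,(x,y) in enumerate([(222,168),(334,169)]):
    c=np.load(f"w{i}.npy",allow_pickle=True).item(); print(np.array(c["extrinsics"])[:3,3],np.array(c["extrinsics"])[:3,2])
    pts.append([((a+.5)/6-.5+x-30,(b+.5)/6-.5+y-25) for a,b in q[i]]); 
    P=np.array([plane(c,*p,.091) for p in pts[-1]]); print(P, np.linalg.norm(P-np.roll(P,-1,0),axis=1),P.mean(0))
    # white tick where line meets edge
    w=[(172,97),(565-360,92)][i]; w=((w[0]+.5)/6-.5+x-30,(w[1]+.5)/6-.5+y-25); pts[-1].append(w)
C=[np.load(f"w{i}.npy",allow_pickle=True).item() for i in(0,1)]
for a,b in zip(*pts): print(tri([ray(C[0],*a),ray(C[1],*b)]))
E
```

```text
[ 0.6054 -0.0197  0.3425] [-0.2925 -0.0283 -0.9558]
[[0.5675 0.0328 0.091 ]
 [0.5699 0.0149 0.091 ]
 [0.5466 0.0137 0.091 ]
 [0.5449 0.0319 0.091 ]] [0.0181 0.0233 0.0182 0.0226] [0.5572 0.0233 0.091 ]
[0.5957 0.0805 0.3429] [-0.2917 -0.0284 -0.9561]
[[0.5671 0.0344 0.091 ]
 [0.5682 0.0153 0.091 ]
 [0.5458 0.0118 0.091 ]
 [0.544  0.0313 0.091 ]] [0.0191 0.0227 0.0196 0.0234] [0.5563 0.0232 0.091 ]
(array([0.5668, 0.0336, 0.0869]), np.float64(0.00010844366666952948))
(array([0.5689, 0.015 , 0.0896]), np.float64(0.0008000542699909044))
(array([0.5472, 0.0131, 0.0956]), np.float64(0.000472777432790873))
(array([0.5447, 0.0316, 0.0923]), np.float64(0.00048523492484300976))
(array([0.5689, 0.0247, 0.0877]), np.float64(0.00010362771826568727))
```

The block centre comes out at (0.5568, 0.0233), with its top at about 0.091 and faces about 19–23 mm, as the text says. I'll grasp now and refine the pointer calibration.

```bash
python3 - <<'E'
from h import *
R=[180,0,5.5]; P=[.5568,.0233]
env.move_gripper(.044)
env.movep([*P,.13],R); print(env.get_state()["ee_pos"])
print(env.move_l([*P,.055],rate=.08,f_stop=8))
w=env.get_state()["wrist_force"]; env.move_gripper(.015)
s=env.get_state(); print(s["clock"],s["ee_pos"],s["width"],s["grip_force"],s["wrist_force"],w)
t=env.camera("top");sd=env.camera("side"); 
print(red(t,(245,150,290,185)),red(sd,(235,160,262,190)))
for n,c,(x0,y0,x1,y1) in[("t",t,(255,150,290,175)),("s",sd,(232,140,262,195))]:
    b,g,r=[a.astype(int) for a in cv2.split(c["color"][y0:y1,x0:x1])]; m=(g-np.maximum(r,b)>20)
    Y,X=np.nonzero(m); print(n,"green",len(X),X.mean()+x0 if len(X) else 0,Y.mean()+y0 if len(X) else 0,(X.min()+x0,X.max()+x0) if len(X) else 0)
a=cv2.resize(t["color"][140:250,200:350],(600,440)); b=cv2.resize(sd["color"][150:260,225:325],(400,440),interpolation=cv2.INTER_CUBIC)
cv2.imwrite("pics/g.png",cv2.resize(np.hstack([a,b]),(800,352)))
E
```

```text
[0.5563 0.0231 0.1291]
False
5.6417 [0.5574 0.0232 0.0559] 0.021401154926945314 59.27923321723938 [ 0.3634 -0.3405  2.6397] [ 0.7374  0.7384 -0.2795]
(array([260.4907, 165.6829]), 13) (array([247.8549, 177.6738]), 29)
t green 12 269.9166666666667 159.75 (np.int64(268), np.int64(272))
s green 4 241.5 177.5 (np.int64(241), np.int64(242))
```

View pics/g.png

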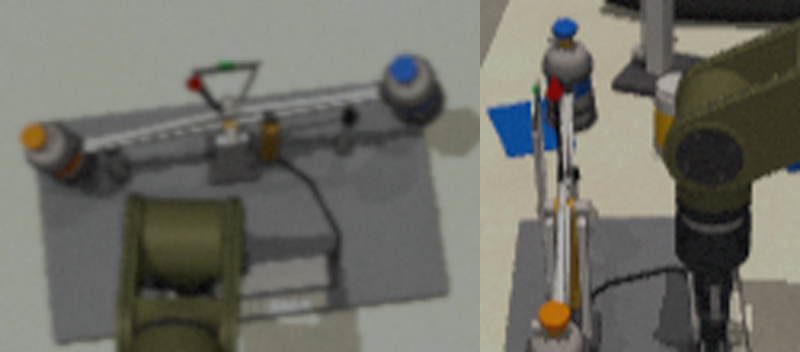

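The slide is gripped at 21.4 mm width and 59 N. The red tip is visible from both cameras, at top (260.5,165.7) and side (247.9,177.7), and neither the green zone nor the tip is hidden.

```bash
python3 - <<'E'
from h import *
t=env.camera("top");sd=env.camera("side")
p,e=tri([ray(t,260.45,165.69),ray(sd,247.85,177.67)]);print("red",p,e)
g,e2=tri([ray(t,269.92,159.75),ray(sd,241.5,177.5)]);print("green",g,e2)
b=np.radians(5.5); yb=np.array([-np.sin(b),np.cos(b),0]); xb=np.array([yb[1],-yb[0],0])
O=np.array([.6529,-.0304,0])
# O also from grip: need home y_b; tip in bal frame:
for n,q in(("red",p),("green",g)): print(n,"bal",(q-O)@xb,(q-O)@yb,q[2])
for r in(.165,.172,.18):
    # anchor to red at -.22
    A=lambda th: p+(-r*(np.sin(th)+np.sin(.22)))*yb+r*(np.cos(th)-np.cos(.22))*np.array([0,0,1])
    print(r,[proj(t,A(th))[0] for th in(-.22,-.06,0,.06)],(A(0)-O)@yb,(A(0)-g)@yb)
E
```

```text
red [0.7076 0.0105 0.3568] 0.0001280680305287164
green [ 0.7322 -0.0199  0.3399] 0.0003970941170216525
red bal 0.058332205555128934 0.03542339999287103 0.3568164732307414
green bal 0.07989957030912524 0.0028896644067342983 0.33990540723342655
0.165 [array([260.4515, 165.7307]), array([268.6265, 164.4193]), array([271.736 , 164.0224]), array([274.8464, 163.6803])] -0.0005844878154724103 -0.003474152222206709
0.172 [array([260.4515, 165.7307]), array([268.9741, 164.3636]), array([272.2158, 163.9498]), array([275.4583, 163.5932])] -0.002112095177038485 -0.005001759583772783
0.18 [array([260.4515, 165.7307]), array([269.3714, 164.2999]), array([272.7642, 163.8667]), array([276.1576, 163.4935])] -0.00385793216168545 -0.006747596568419748
```

The red centroid is at z=0.357, radius about 0.161, and y_b=0.0354 matches tan(0.22)·0.157. Level therefore lies at u≈271.4, with about 51.5 px/rad. Next I'll draw the slide under closed-loop control with a small Kalman filter.

```bash
cat > ctl.py <<'E'
from h import *
from scipy.linalg import expm
P0=np.array([.5568,.0233,.055]); b=np.radians(5.5); yb=np.array([-np.sin(b),np.cos(b),0])
US=np.interp
def meas():
    s=env.get_state(); c=env.camera("top"); r=red(c,(245,150,295,180))
    th=None if r is None or r[1]<5 else -.22+(r[0][0]-260.45)*.22/(271.4-260.45)
    return s["clock"],-(np.array(s["ee_pos"])-P0)@yb,th,s
def goto(x,rate=.03): env.move_l(list(P0-x*yb),rate=rate)
w,k,c=np.pi/2,20.,.2
def step(z,P,x,dt):
    A=np.array([[0,1,0,0],[-w*w,-c,-w*w*k,w*w*k],[0,0,0,0],[0,0,0,0]]); F=expm(A*dt)
    z=(F@np.r_[z,x])[:3]; F=F[:3,:3]; return z,F@P@F.T+np.diag([1e-6,4e-5,4e-8])*dt
def upd(z,P,th):
    K=P[:,0]/(P[0,0]+.003**2); return z+K*(th-z[0]),P-np.outer(K,P[0])
E
cat > run.py <<'E'
from ctl import *
import sys
X=.014; goto(X,.03); log=[]
while True:
    t,x,th,s=meas(); log.append((t,x,th))
    if th is not None and th>-.203: break
    if X>.118: sys.exit(f"no lift {log[-5:]}")
    X+=.003; goto(X,.02)
print("lift",log[-4:])
z=np.array([th,.07,x+.005]); P=np.diag([1e-5,3e-3,1.6e-5]); tz=None; n=0
while t<45 and n<130:
    Xd=z[2]-.032*z[1]; d=np.clip(Xd-X,-.005,.005)
    if abs(d)>.0004: X+=d; goto(X,.03)
    else: env.dwell(.1)
    t2,x2,th,s=meas(); z,P=step(z,P,(x+x2)/2,t2-t); t,x=t2,x2; n+=1
    if th is not None: z,P=upd(z,P,th)
    if n%4==0: print(f"{t:.2f} X{X*1e3:.1f} x{x*1e3:.1f} th {th if th is None else round(th,3)} z {z[0]:.3f} {z[1]:.3f} {z[2]*1e3:.1f} grip {s['grip_force']:.0f}")
    ok=th is not None and abs(th)<.04
    tz=None if not ok else (tz or t)
    if tz and t-tz>10 and abs(z[1])<.02: break
print("end",t,tz,X,z)
E
python3 run.py
```

```text
lift [(9.6083, np.float64(0.040787750615583034), np.float64(-0.21959418186216645)), (9.9583, np.float64(0.04377949827656955), np.float64(-0.21984752120026085)), (10.3083, np.float64(0.04675546979735418), np.float64(-0.20648960954244744)), (10.6583, np.float64(0.04971457333158969), np.float64(-0.16781266608097642))]
12.05 X47.6 x47.5 th 0.004 z 0.006 -0.102 53.0 grip 60
13.37 X51.4 x51.0 th -0.052 z -0.050 0.076 52.9 grip 60
14.57 X53.0 x52.6 th -0.014 z -0.015 0.017 53.4 grip 60
15.17 X53.0 x52.7 th -0.002 z -0.004 0.013 53.3 grip 60
15.77 X53.0 x52.7 th 0.006 z 0.006 0.001 53.1 grip 60
16.52 X53.4 x53.1 th -0.004 z -0.004 -0.015 53.2 grip 60
17.12 X53.4 x53.2 th -0.011 z -0.011 -0.005 53.2 grip 60
17.87 X53.0 x52.7 th -0.01 z -0.010 0.006 53.3 grip 60
18.47 X53.0 x52.8 th -0.01 z -0.010 -0.000 53.3 grip 60
19.07 X53.0 x52.7 th -0.01 z -0.010 -0.002 53.3 grip 60
19.67 X53.0 x52.7 th -0.01 z -0.011 -0.002 53.3 grip 60
20.27 X53.0 x52.7 th -0.011 z -0.011 -0.001 53.3 grip 60
20.87 X53.0 x52.8 th -0.012 z -0.012 0.000 53.3 grip 60
21.47 X53.0 x52.7 th -0.012 z -0.011 0.001 53.3 grip 60
22.07 X53.0 x52.7 th -0.011 z -0.011 0.001 53.3 grip 60
22.67 X53.0 x52.7 th -0.01 z -0.010 0.001 53.3 grip 60
23.27 X53.0 x52.7 th -0.01 z -0.010 0.000 53.3 grip 60
23.87 X53.0 x52.8 th -0.011 z -0.011 -0.001 53.3 grip 60
end 24.0167 13.9667 0.05303724529362221 [-0.0105 -0.0008  0.0533]
```

The beam is calm at about −0.01. I'll check the tilt independently with a two-view position of the tip.

```bash
python3 - <<'E'
from ctl import *
t=env.camera("top");sd=env.camera("side"); xb=np.array([yb[1],-yb[0],0]); O=np.array([.6529,-.0304,0])
a=red(t,(245,150,295,180));b_=red(sd,(235,155,262,190)); p,e=tri([ray(t,*a[0]),ray(sd,*b_[0])]); print(a,b_,p,e,(p-O)@yb,"moved",(p-[.7076,.0105,.3568])@yb)
cv2.imwrite("pics/f.png",np.hstack([cv2.resize(t["color"][145:190,235:305],(560,360),interpolation=cv2.INTER_CUBIC),cv2.resize(sd["color"][150:200,232:262],(216,360),interpolation=cv2.INTER_CUBIC)]))
E
```

```text
(array([270.8744, 163.7242]), 13) (array([248.2593, 170.7925]), 27) [ 0.711  -0.0227  0.3627] 0.000477611577835069 0.0020873166430176943 moved -0.03338162520734367
```

View pics/f.png

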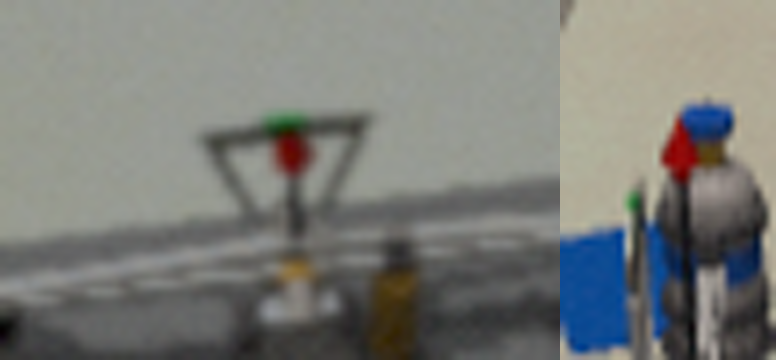

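The top view shows the red tip at about (270.9,163.7), right in front of the green zone. It moved 33.4 mm out of the 35 mm needed, a tilt of about −0.01. It has stayed in the zone for over 10 s, so I'm handing in.

```bash
python3 -c "
from h import *
s=env.get_state();print(s['clock'],s['grip_force']);print(env.job_done())"
```

```text
24.1667 59.94040489196777
the job is handed in; nothing more can be done
None
```

The job is handed in at 24.2 s: the slide is still held 53 mm from its home with about 60 N of grip, and the beam has floated still at about −0.01 rad, inside the green zone, for over 10 s; no verdict came back.

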